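Try the kiln lid, free its catch if it is caught, and hold the lid open

ROBOT

A 6-joint arm with a two-finger parallel gripper is mounted at the origin on the work surface. World frame = base frame: x ahead of the robot, y to its left, z up, the work surface at z = 0. Lengths are in m, angles in degrees, forces in N, time in s.
With the tool pointing down it reaches from about 0.25 to 0.775 m from the base axis. Payload 8.9 kg.
Tool frame: the origin (TCP) lies at the very end of the fingers, on their centre line; the grasp point (between the pads) lies 19 mm behind it; z points along the fingers, x is the direction in which the jaws open and shut, and the axes are right-handed (so a half turn about z gives the same grasp; the last joint's range is limited). The gripper opens to 85 mm and grips with 20 to 120 N. Pads are 22 mm wide; open, the fingers measure 114 mm over their backs; the gripper's body (76 mm by 85 mm) begins 54 mm behind the grasp point. The pads swing forward as they close: fully open they stand 13 mm farther back than shut.
Start: joints at [59.341, 16.656, -8.789, 64.555, 0, 82.019], TCP at [0.202, 0.484, 0.231] pointing down, gripper open.
Joint ranges: [-144.48, 144.48], [-52.06, 99.96], [-74.48, 78.29], [-112.23, 115.85], [-86.99, 84.42], [-180, 180]. Speed limits (degrees/s): [127.2, 127.2, 159.86, 180, 180, 180].

INTERFACE

Orientations are given as a 3x3 rotation matrix whose columns are the frame's x, y, z axes.
In Python, from plant import robot gives the robot as it stands. The module is installed in compiled form; this text tells all that it offers.
- The arm moves only by the tool drive_tool, never from a script. Its argument "rows" is a list of rows, each a list of 5 numbers: the opening, from 0 (shut) to 1 (fully open), then the shift along the world's x, y, z in m, then the turn about the world's z in rad. A call has 1 to 8 rows; each row shifts and turns the commanded pose from where the row before left it; what a row does not reach is not made up. A row lasts 1/10 s, in which the tool goes at most 50 mm and 8.59 degrees, less where a joint would pass 70% of its speed; a pose out of reach is approached as far as the arm can. A call with a gripper value outside its range is refused whole. The fingers move at their own pace and stop on an object; "squeeze" is the grip in N (left out, the last holds). Time passes only in rows, so rows that do not move let the fingers close. It gives the time, the measured TCP pose, the force and the opening at its end, in the units of the state.
- robot.get_state(): the state, without advancing time (a new reading comes with each control period).
- robot.grab_frame(name): name is "scene" or "side" or "wrist"; returns the picture (400x640x3 uint8, blue, green, red); there is no depth.
- robot.camera_model(name): a dict with "vfov" (degrees; the focal length in pixels is half the picture's height over the tangent of half this angle, whatever the lens; pixels are square), "cx", "cy" (the principal point, pixels), "distortion" ([k1, k2, p1, p2, k3] as OpenCV has them; the pictures are not rectified), "pose" (4x4, takes a point from camera to world coordinates); the wrist camera has in their place "tool_from_camera" (4x4, takes a point from camera to tool coordinates, whose origin is the TCP and whose axes are the tool frame's). Camera axes: x right, y down, z forward; pixel columns grow to the right and rows downward; lengths in m; the calibration is good to about 2 mm. A picture is of the moment at which its call begins: read the wrist's pose just before it. camera_model takes no time and is no camera call.
- robot.sign_off(): hands the job in, once; it reports no verdict.
The state is a dict: "time_s": time; "joint_positions": joint angles; "qvel": joint speeds; "joint_torque": joint torques, N m; "tcp_pos": TCP position; "orientation": TCP orientation; "wrist_force": force on the tool from outside, world axes, zero at the start; "ft_torque": the same for the moment, N m; "width": finger opening in m.
Only numpy, scipy, OpenCV 4.12 (cv2) and the standard library are available. Lean on these libraries where they do the work, as an engineer would, in place of code of your own. Each camera call takes 0.05 s, during which the arm holds its last target.

TASK

Open the cold bench kiln for unloading. With the black turn catch left as you find it, try the lid by a tug on its steel bar: nothing outside shows whether the catch is caught, and if the lid is held, swing the catch fully over to its other side to free it. Then raise the lid to roughly 40 degrees and finish while still holding it there, as it falls shut if let go; leave the jar, the brick and the tongs alone.

Things in the scene. Friction and masses are not known exactly. Their poses are not given: they have to be found in the camera images.
- kiln: Shallow bench kiln, blue metal tub fixed to the bench: 260 deep (x), 320 wide (y), 115 tall, under a 30 thick lid of the same plan (lid's top face 146 above the bench). Origin: centre of its underside, on the bench; x points from its front (robot side, black control box) to its hinged back, y to its left, z up.
- lid_hinge (a point): Middle of the lid's hinge line, at the lid's rear lower edge: 130 behind the kiln's centre, 116 above the bench. The line runs along the kiln's y. The point's frame tilts with the lid.
- lid_handle (a point): Middle of the lid's steel bar handle, 12 diameter, 140 long, along the kiln's y, posts at 64 either side. Its centre is 45 above the lid's top face; in the lid's frame 240 ahead of (towards the robot) and 75 above the hinge line; 191 above the bench when shut. The lid's front edge is 20 further forward. Clear all round; being round, it can turn between fingers as the lid tilts.
- lid (a joint): Lid angle, rad: 0 shut, grows as the front edge rises, stop at 1.3. About 0.7 kg (0.5 to 0.9); falls shut when let go. Caught, it rises freely about 0.04 (10 mm at the bar), then stops dead; free, it goes on rising (3 to 5 N up at the bar).
- catch_axle (a point): Axle of the turn catch on the lid's top, upright when the lid is shut: 70 nearer the hinge than the handle bar, midway across the lid. The point is at mid-height of the catch's fin, 24.5 above the lid's top face.
- catch_fin (a point): Point on the catch's black fin, 50 from the axle, at mid-height. The fin is an upright bar 14 thick, 28 tall (10.5 to 38.5 above the lid's top face), from 12 before the axle to 73 beyond it, pointing back towards the hinge and off to one side. Push its flank sideways or grip and turn it; about 1.2 N here; stays where left.
- catch (a joint): Catch angle, rad; 0: fin straight back along kiln x. Stops at -0.75 (fin to the kiln's left, +y; starts within 0.15 of this stop) and +0.75 (fin to the right). Inside, unseen, a keeper stands on one side only, which differs from kiln to kiln: with the fin on one side the lid is caught, on the other (and near 0) free. Turn it with the lid fully down.
- frit_jar_mid (a point): Middle of the lidded glass jar, 56 across, 85 tall (42 above its foot). A bystander: leave it.
- brick_mid (a point): Middle of the pale insulating brick, 110 x 60 x 50 tall (25 above its underside). A bystander: leave it.
- tongs_mid (a point): Middle of the steel tongs, about 260 long, 40 wide, 11 high (5 above their underside). A bystander: leave them.

How it is judged:
By the outcome, as a careful person would: the job done as asked, in the order asked, and still so for the second after the job is handed in, while the arm keeps its last pose, push and grip.
It also fails if it takes over 64 s, if anything falls off the work surface, if the arm or the gripper's body presses on something with over 40 N, if the wrist force passes 120 N, or if a joint passes its speed limit or range.

## Working session

There is one attempt and no reset: what is moved stays moved. The work goes in short steps, Python scripts to look and compute and a tool call to move; the robot and the scene stay as the last step left them, time stands still between calls to the robot, and variables do not carry over. Pictures are saved under pics/ and viewed, and the job is handed in when it is done.

Besides the shell and the picture viewer there is one more tool, called after "Request:" by a JSON object that holds its "method" and its "body". drive_tool: Moves the arm, as the interface text tells. Its arguments: {"type":"object","properties":{"rows":{"type":"array","items":{"type":"array","items":{"type":"number"}}},"squeeze":{"type":"number"}},"required":["rows"]}

```bash
mkdir -p pics; python3 - <<'E'
from plant import robot
import cv2,numpy as np
np.set_printoptions(precision=4,suppress=True)
s=robot.get_state()
print({k:np.round(v,4).tolist() for k,v in s.items()})
for n in ["scene","side","wrist"]:
    cv2.imwrite(f"pics/{n}0.png",robot.grab_frame(n))
    m=robot.camera_model(n); print(n,m)
E
```

```text
{'time_s': 0.0, 'joint_positions': [59.3411, 16.6897, -8.8335, 64.5544, -0.0023, 82.0183], 'qvel': [0.1265, -0.0409, 0.0475, -0.0213, -0.0559, -0.0259], 'joint_torque': [0.0014, -53.7143, 33.1374, 0.0157, -0.0002, 0.0], 'tcp_pos': [0.2022, 0.484, 0.2307], 'orientation': [[0.3855, 0.9227, -0.0007], [0.9227, -0.3855, -0.0012], [-0.0013, -0.0001, -1.0]], 'wrist_force': [0.1459, -0.3707, 0.0878], 'ft_torque': [0.0065, -0.0195, -0.0171], 'width': 0.0853}
scene {'vfov': 49.47243510010728, 'cx': 317.310393961077, 'cy': 198.3495837577304, 'distortion': array([-0.0822,  0.    ,  0.    ,  0.    ,  0.    ]), 'pose': array([[ 0.7091,  0.6091, -0.3552,  1.0337],
       [ 0.7051, -0.6127,  0.3569, -0.3876],
       [-0.0002, -0.5035, -0.864 ,  1.131 ],
       [ 0.    ,  0.    ,  0.    ,  1.    ]])}
side {'vfov': 51.04514211745948, 'cx': 324.94744930875146, 'cy': 200.4381045081907, 'distortion': array([-0.0913,  0.    ,  0.    ,  0.    ,  0.    ]), 'pose': array([[ 0.9777, -0.1123,  0.1773,  0.4042],
       [-0.2089, -0.6032,  0.7698, -0.889 ],
       [ 0.0204, -0.7896, -0.6132,  0.8564],
       [ 0.    ,  0.    ,  0.    ,  1.    ]])}
wrist {'vfov': 61.54270454828682, 'cx': 321.7631746006258, 'cy': 194.9820009586782, 'distortion': array([-0.0444,  0.    ,  0.    ,  0.    ,  0.    ]), 'tool_from_camera': array([[ 1.    ,  0.0003, -0.0007,  0.0007],
       [-0.0001,  0.9651,  0.2619, -0.067 ],
       [ 0.0007, -0.2619,  0.9651, -0.1428],
       [ 0.    ,  0.    ,  0.    ,  1.    ]])}
```

View pics/scene0.png

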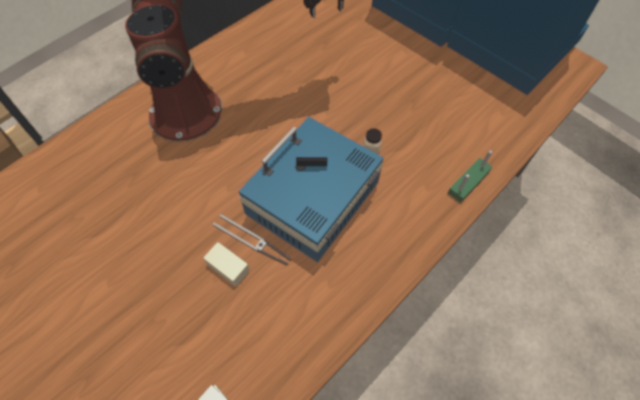

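View pics/side0.png

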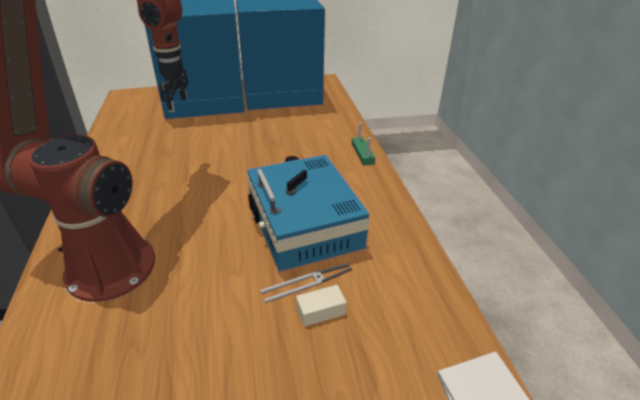

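View pics/wrist0.png

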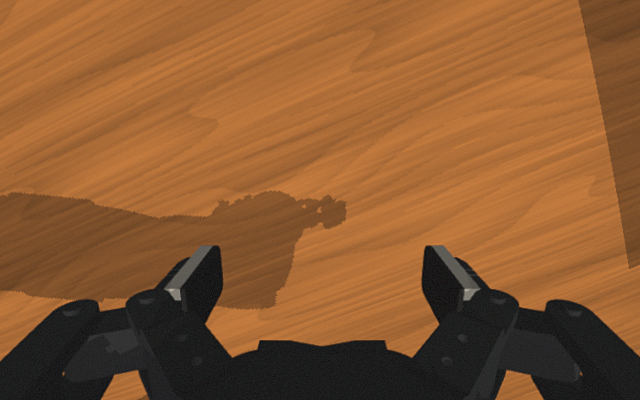

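The scene view shows the kiln with its lid corners near (310,119), (382,170), (318,240) and (243,190). The bar runs from about (266,165) to (296,132) and the fin is at (297–327,162). The jar, tongs and brick stand clear of it. I'll measure from enlarged crops.

```bash
cat > h.py <<'E'
import cv2,numpy as np
from plant import robot
np.set_printoptions(precision=4,suppress=True)
def K(m):
    f=200/np.tan(np.radians(m["vfov"]/2)); return np.array([[f,0,m["cx"]],[0,f,m["cy"]],[0,0,1.]])
def pose(n,m,s=None):
    if n!="wrist": return m["pose"]
    s=s or robot.get_state(); T=np.eye(4);T[:3,:3]=s["orientation"];T[:3,3]=s["tcp_pos"]; return T@m["tool_from_camera"]
def ray(n,uv,s=None):
    m=robot.camera_model(n);T=pose(n,m,s)
    p=cv2.undistortPoints(np.array(uv,float).reshape(-1,1,2),K(m),m["distortion"]).reshape(-1,2)
    d=np.c_[p,np.ones(len(p))]@T[:3,:3].T
    return T[:3,3],d
def plane(n,uv,z,s=None):
    o,d=ray(n,uv,s); return o+d*((z-o[2])/d[:,2])[:,None]
def proj(n,P,s=None):
    m=robot.camera_model(n);T=np.linalg.inv(pose(n,m,s))
    r,_=cv2.Rodrigues(T[:3,:3]); return cv2.projectPoints(np.array(P,float).reshape(-1,3),r,T[:3,3],K(m),m["distortion"])[0].reshape(-1,2)
def tri(u1,u2,n1="scene",n2="side"):
    o1,d1=ray(n1,[u1]);o2,d2=ray(n2,[u2]);d1=d1[0];d2=d2[0]
    a=np.linalg.lstsq(np.c_[d1,-d2],o2-o1,rcond=None)[0]
    p,q=o1+a[0]*d1,o2+a[1]*d2; return (p+q)/2,np.linalg.norm(p-q)
E
python3 - <<'E'
import cv2,numpy as np
a=cv2.imread("pics/scene0.png")[110:270,200:400]; b=cv2.imread("pics/side0.png")[145:335,235:395]
cv2.imwrite("pics/scz.png",cv2.resize(a,None,fx=4,fy=3.75 and 4,interpolation=cv2.INTER_CUBIC)[:600])
cv2.imwrite("pics/siz.png",cv2.resize(b[:150],None,fx=4,fy=4,interpolation=cv2.INTER_CUBIC))
E
```

```text
(no output)
```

View pics/scz.png

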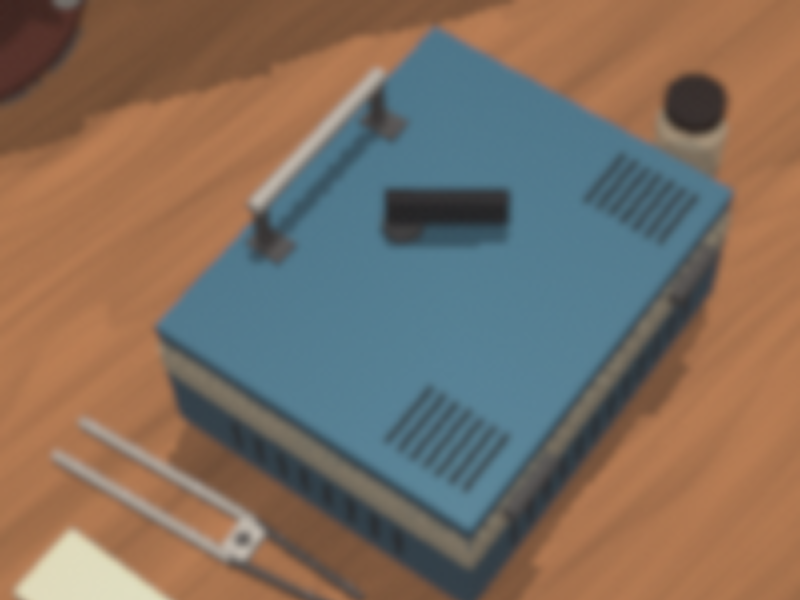

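View pics/siz.png

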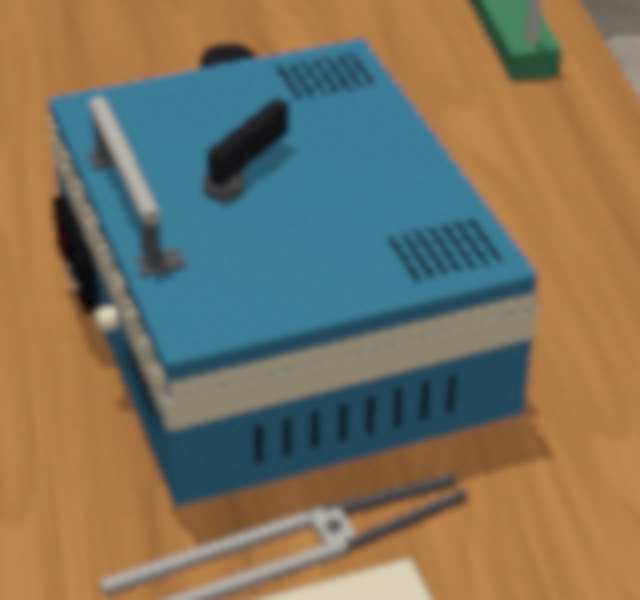

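The enlarged scene crop shows the lid corners at (437,27), (732,190), (470,535) and (158,328), and the bar ends at (382,72) and (255,205). The fin runs from (385,207) to (508,207), pointing left of straight back. The side crop agrees with this. I'll compute positions from these.

```bash
python3 - <<'E'
from h import *
def sc(u,v): return [(u+.5)/4-.5+200,(v+.5)/4-.5+110]
def si(u,v): return [(u+.5)/4-.5+235,(v+.5)/4-.5+145]
c1=plane("scene",[sc(437,27),sc(732,190),sc(470,535),sc(158,328)],.146)
c2=plane("side",[si(52,99),si(366,42),si(535,280),si(170,372)],.146)
for c in (c1,c2):
    print(c[:,:2].tolist(), [np.linalg.norm(c[i]-c[(i+1)%4]).round(4) for i in range(4)], c.mean(0))
    x=(c[1]+c[2]-c[0]-c[3]); y=(c[0]+c[1]-c[2]-c[3]); print(np.degrees([np.arctan2(x[1],x[0]),np.arctan2(-y[0],y[1])]))
for a,b in [((382,72),(98,102)),((255,205),(149,213))]:
    print(tri(sc(*a),si(*b)), plane("scene",[sc(*a)],.191),plane("side",[si(*b)],.191))
# fin top ends z=.1845
print(plane("scene",[sc(385,192),sc(508,192)],.1845),plane("side",[si(212,157),si(280,105)],.1845))
print("jar top",plane("scene",[sc(695,100)],.085), "brick", plane("scene",[[225,260]],.05))
E
```

```text
[[0.4129288578217917, 0.20086116554923467], [0.6640593612057115, 0.24195186143787056], [0.7194787786452842, -0.07264047826778786], [0.4667945478244534, -0.11254715712708585]] [np.float64(0.2545), np.float64(0.3194), np.float64(0.2558), np.float64(0.318)] [0.5658 0.0644 0.146 ]
[9.1332 9.8718]
[[0.409915085591953, 0.1969802888147515], [0.6629610633686074, 0.23454055892548464], [0.7104147507762593, -0.07862235134727447], [0.4616328981948469, -0.12243970743883759]] [np.float64(0.2558), np.float64(0.3167), np.float64(0.2526), np.float64(0.3236)] [0.5612 0.0576 0.146 ]
[9.211  8.9099]
(array([0.4419, 0.1195, 0.1897]), np.float64(0.0010707945253386395)) [[0.4433 0.1184 0.191 ]] [[0.4415 0.1183 0.191 ]]
(array([ 0.4636, -0.0174,  0.1898]), np.float64(0.0018746539844041329)) [[ 0.4652 -0.0185  0.191 ]] [[ 0.4629 -0.0178  0.191 ]]
[[0.5151 0.0523 0.1845]
 [0.5734 0.1102 0.1845]] [[0.513  0.0459 0.1845]
 [0.5699 0.1006 0.1845]]
jar top [[0.5662 0.3255 0.085 ]] brick [[ 0.5487 -0.2506  0.05  ]]
```

Request:
{"method": "drive_tool", "body": {"rows": [[1,0.02,-0.036,0.02,-0.08],[1,0.02,-0.036,0.02,-0.08],[1,0.02,-0.036,0.02,-0.08],[1,0.021,-0.036,0.01,-0.085],[1,0.021,-0.036,0,-0.085],[1,0.021,-0.036,0,-0.085],[1,0.021,-0.036,0,-0.085],[1,0.021,-0.036,0,-0.085]], "squeeze": 40}}

```text
time_s: 0.95
tcp_pos: [0.3678, 0.1948, 0.3013]
orientation: [[0.874, 0.485, 0.0], [0.485, -0.874, 0.0], [0.0, 0.0, -1.0]]
wrist_force: [1.1, 0.5, -0.7]
width: 0.0853
```

Request:
{"method": "drive_tool", "body": {"rows": [[1,0.021,-0.036,0,-0.085],[1,0.021,-0.036,0,-0.085],[1,0.021,-0.036,0,-0.085],[1,0.021,-0.036,0,-0.085],[1,0,0,0,0],[1,0,0,0,0]]}}

```text
time_s: 1.55
tcp_pos: [0.4513, 0.0518, 0.3009]
orientation: [[0.986, 0.168, -0.001], [0.168, -0.986, 0.0], [-0.001, -0.0, -1.0]]
wrist_force: [-0.3, -0.6, -0.4]
width: 0.0857
```

```bash
python3 - <<'E'
from h import *
import pickle
s=robot.get_state(); im=robot.grab_frame("wrist"); cv2.imwrite("pics/w1.png",im); pickle.dump(s,open("s1.pkl","wb"))
print(s["tcp_pos"],s["orientation"],s["wrist_force"],s["joint_positions"],s["time_s"])
E
```

```text
[0.4513 0.0518 0.3009] [[ 0.9858  0.1676 -0.0011]
 [ 0.1676 -0.9858  0.0003]
 [-0.0011 -0.0005 -1.    ]] [-0.2872 -0.5603 -0.3501] [ -2.6999   7.1409 -10.4453  72.4801   0.0136  77.6497] 1.55
```

View pics/w1.png

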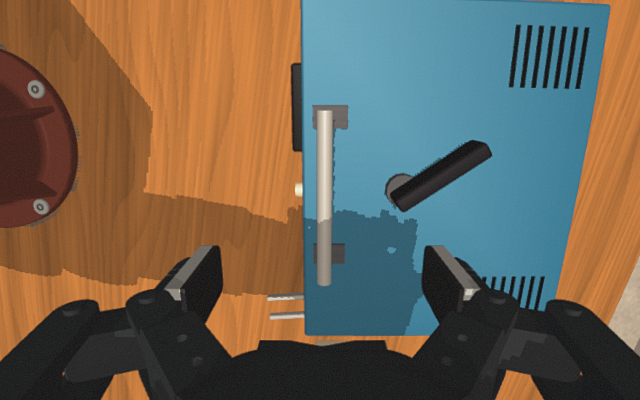

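The wrist view shows the bar from (324,110) to (324,286) and the fin from (400,205) to (488,148), pointing back and to the left. Next I'll turn these into positions.

```bash
python3 - <<'E'
from h import *
import pickle
s=pickle.load(open("s1.pkl","rb"))
b=plane("wrist",[[324,110],[323,286]],.194,s); print(b,b.mean(0),np.linalg.norm(b[0]-b[1]), np.degrees(np.arctan2(-(b[0]-b[1])[0],(b[0]-b[1])[1])))
im=cv2.imread("pics/w1.png"); 
m=(im.max(2)<45).astype(np.uint8); m[230:]=0; m[:,:380]=0
n,l,st,c=cv2.connectedComponentsWithStats(m); print(st[:6])
k=[i for i in range(1,n) if st[i,4]>1000][0]; pts=np.argwhere(l==k)[:,::-1].astype(np.float32)
r=cv2.minAreaRect(pts);print(r,cv2.boxPoints(r))
f=plane("wrist",[[393,192],[398,211],[491,157],[473,141]],.1845,s);print(f)
print(plane("wrist",[[303,0],[306,334],[435,335],[609,6]],.146,s))
print(plane("wrist",[[397,189]],.152,s))
E
python3 -c "
import cv2;im=cv2.imread('pics/w1.png')[90:300,290:510];cv2.imwrite('pics/w1z.png',cv2.resize(im,None,fx=2.8,fy=2.8,interpolation=2))"
```

```text
[[ 0.4418  0.1141  0.194 ]
 [ 0.4651 -0.0263  0.194 ]] [0.4535 0.0439 0.194 ] 0.14235384875085885 9.419561817060112
[[     0      0    640    400 253150]
 [   510     26     10     61    193]
 [   521     26     11     61    195]
 [   532     26     11     61    199]
 [   543     27     12     61    201]
 [   554     27     12     61    200]]
((440.21734619140625, 173.620849609375), (23.987890243530273, 108.11395263671875), 57.38075256347656) [[388.2213 192.6583]
 [479.2826 134.3791]
 [492.2134 154.5834]
 [401.1521 212.8626]]
[[0.507  0.0605 0.1845]
 [0.5146 0.0456 0.1845]
 [0.5771 0.1013 0.1845]
 [0.5594 0.1108 0.1845]]
[[ 0.4109  0.1959  0.146 ]
 [ 0.462  -0.1128  0.146 ]
 [ 0.5959 -0.0921  0.146 ]
 [ 0.6618  0.2394  0.146 ]]
[[0.5184 0.0567 0.152 ]]
```

View pics/w1z.png

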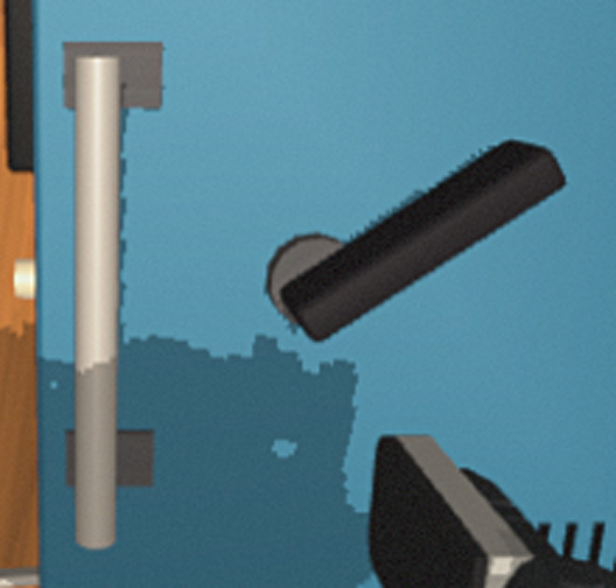

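Request:
{"method": "drive_tool", "body": {"rows": [[0.5,0.001,-0.006,0,0],[0.5,0,0,-0.02,0],[0.5,0,0,-0.02,0],[0.5,0,0,-0.02,0],[0.5,0,0,-0.02,0],[0.5,0,0,-0.02,0],[0.5,0,0,-0.02,0],[0.5,0,0,-0.009,0]], "squeeze": 50}}

```text
time_s: 2.4
tcp_pos: [0.4512, 0.0472, 0.171]
orientation: [[0.985, 0.171, -0.002], [0.171, -0.985, 0.0], [-0.002, -0.0, -1.0]]
wrist_force: [-0.6, -0.9, -0.2]
width: 0.0429
```

Request:
{"method": "drive_tool", "body": {"rows": [[0.5,0,0,0,0]]}}

```text
time_s: 2.5
tcp_pos: [0.4515, 0.0469, 0.1717]
orientation: [[0.985, 0.171, -0.002], [0.171, -0.985, 0.0], [-0.002, -0.0, -1.0]]
wrist_force: [-0.4, 0.1, -0.3]
width: 0.0425
```

```bash
python3 - <<'E'
from h import *
s=robot.get_state(); im=robot.grab_frame("wrist"); cv2.imwrite("pics/w2.png",im)
print(s["tcp_pos"],s["wrist_force"],s["time_s"],s["width"])
E
```

```text
[0.4515 0.0469 0.1717] [-0.3822  0.111  -0.2711] 2.5 0.04247748686442021
```

View pics/w2.png

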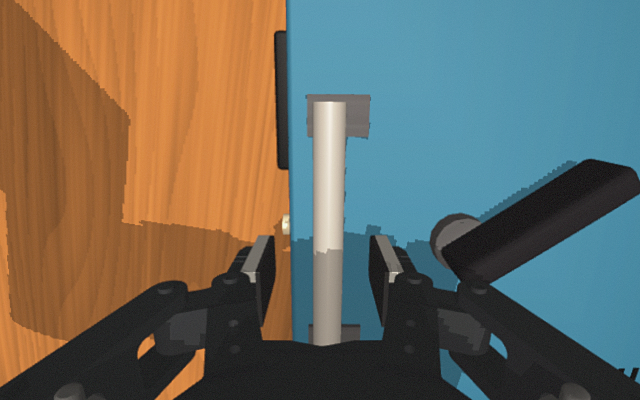

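The bar lies between the pads, from (330,100) to (330,345), about 2 mm off centre. I'll close on it.

Request:
{"method": "drive_tool", "body": {"rows": [[0.5,0.002,0,0,0],[0,0,0,0,0],[0,0,0,0,0],[0,0,0,0,0],[0,0,0,0,0],[0,0,0,0,0]], "squeeze": 50}}

```text
time_s: 3.15
tcp_pos: [0.4539, 0.0462, 0.173]
orientation: [[0.986, 0.169, -0.0], [0.169, -0.986, -0.0], [-0.0, 0.0, -1.0]]
wrist_force: [-4.3, -0.7, 7.9]
width: 0.0102
```

Request:
{"method": "drive_tool", "body": {"rows": [[0,0.001,0,0.003,0],[0,0.001,0,0.003,0],[0,0,0,0,0]]}}

```text
time_s: 3.45
tcp_pos: [0.4555, 0.0465, 0.1782]
orientation: [[0.986, 0.169, -0.002], [0.169, -0.986, 0.0], [-0.002, -0.0, -1.0]]
wrist_force: [-5.9, 0.3, -3.7]
width: 0.0102
```

Request:
{"method": "drive_tool", "body": {"rows": [[0,0.001,0,0.002,0],[0,0,0,0.002,0],[0,0,0,0,0]]}}

```text
time_s: 3.75
tcp_pos: [0.4568, 0.0467, 0.182]
orientation: [[0.986, 0.169, -0.001], [0.169, -0.986, 0.001], [-0.001, -0.001, -1.0]]
wrist_force: [-4.5, 2.4, -5.0]
width: 0.0102
```

Request:
{"method": "drive_tool", "body": {"rows": [[0,0.001,0,0.002,0],[0,0,0,0,0]]}}

```text
time_s: 3.95
tcp_pos: [0.457, 0.0467, 0.1829]
orientation: [[0.986, 0.169, -0.003], [0.169, -0.986, 0.001], [-0.003, -0.001, -1.0]]
wrist_force: [-4.0, 3.1, -19.6]
width: 0.0097
```

Request:
{"method": "drive_tool", "body": {"rows": [[0,0,0,0.001,0],[0,0,0,0,0]]}}

```text
time_s: 4.15
tcp_pos: [0.4571, 0.0467, 0.1834]
orientation: [[0.986, 0.169, -0.004], [0.169, -0.986, 0.001], [-0.003, -0.001, -1.0]]
wrist_force: [-0.9, 2.8, -32.7]
width: 0.01
```

The bar stops dead at about 10 mm of rise, with the downward force climbing from 5 to 33 N, so the lid is caught. I'll set it back down and release it.

Request:
{"method": "drive_tool", "body": {"rows": [[0,0,0,-0.003,0],[0,-0.001,0,-0.003,0],[0,-0.001,0,-0.003,0],[0,-0.001,0,-0.003,0],[0,-0.001,0,-0.001,0],[0,0,0,0,0]]}}

```text
time_s: 4.75
tcp_pos: [0.4541, 0.0462, 0.1733]
orientation: [[0.986, 0.169, 0.0], [0.169, -0.986, -0.001], [0.0, 0.001, -1.0]]
wrist_force: [-10.6, 0.1, 2.4]
width: 0.0101
```

Request:
{"method": "drive_tool", "body": {"rows": [[0.5,0,0,0,0],[0.5,0,0,0,0],[0.5,0,0,0,0],[0.5,0,0,0,0]]}}

```text
time_s: 5.15
tcp_pos: [0.4553, 0.0463, 0.1729]
orientation: [[0.986, 0.169, 0.002], [0.169, -0.986, -0.0], [0.002, 0.001, -1.0]]
wrist_force: [1.2, -0.4, 0.2]
width: 0.0425
```

Request:
{"method": "drive_tool", "body": {"rows": [[0.5,0,0,0.03,0],[0.5,0,0,0.03,0],[0.5,0,0,0.03,0],[0,0.02,0.016,0,0.12],[0,0.02,0.016,0,0.12],[0,0.019,0.016,0,0.12],[0,0.019,0.016,0,0.12],[0,0,0,0,0.13]]}}

```text
time_s: 5.95
tcp_pos: [0.5346, 0.1119, 0.262]
orientation: [[0.706, 0.708, 0.001], [0.708, -0.706, 0.0], [0.001, 0.001, -1.0]]
wrist_force: [0.8, 0.0, 0.0]
width: -0.0
```

Request:
{"method": "drive_tool", "body": {"rows": [[0,0,0,0,0],[0,0,0,0,0]]}}

```text
time_s: 6.15
tcp_pos: [0.5324, 0.1103, 0.2623]
orientation: [[0.714, 0.701, 0.0], [0.701, -0.714, -0.0], [-0.0, 0.0, -1.0]]
wrist_force: [-0.3, 0.3, -0.2]
width: -0.0
```

```bash
python3 - <<'E'
from h import *
s=robot.get_state(); im=robot.grab_frame("wrist"); cv2.imwrite("pics/w3.png",im);im=robot.grab_frame("side"); cv2.imwrite("pics/side3.png",cv2.resize(im[100:300,200:420],None,fx=3,fy=3))
print(s["tcp_pos"],s["orientation"],s["wrist_force"],s["time_s"],s["width"])
E
```

```text
[0.5324 0.1103 0.2623] [[ 0.7136  0.7006  0.    ]
 [ 0.7006 -0.7136 -0.0001]
 [-0.0001  0.0001 -1.    ]] [-0.2691  0.2539 -0.1677] 6.15 -1.844195773994025e-05
```

View pics/w3.png

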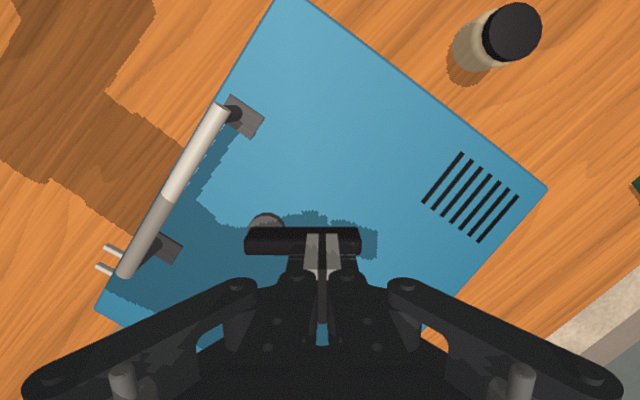

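View pics/side3.png

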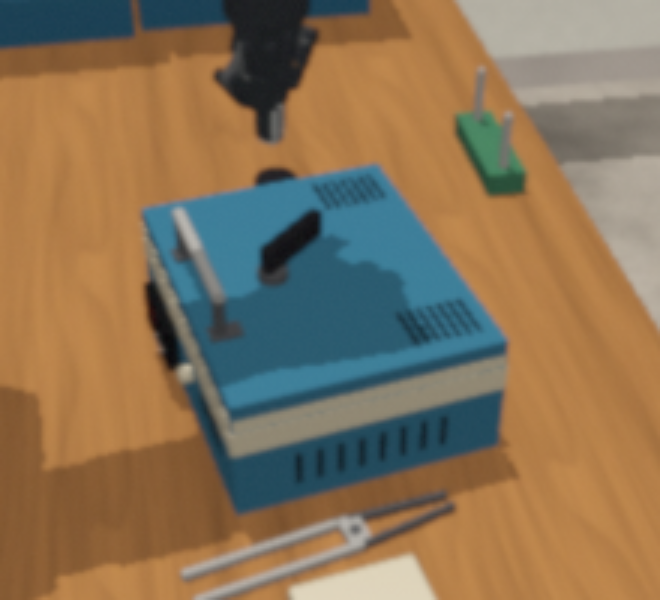

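The wrist view shows the fin from (245,240) to (360,240), parallel to the tool's x axis, with the fingertips on its left side. I'll check the clearance before going down.

```bash
python3 - <<'E'
from h import *
s=robot.get_state()
R=np.array(s["orientation"]);t=np.array(s["tcp_pos"])
for uv in ([245,228],[361,228],[245,238],[361,238],[252,215],[283,215]):
    z=.1845 if uv[1]>220 else .152
    print(uv,(plane("wrist",[uv],z,s)[0]),R.T@(plane("wrist",[uv],z,s)[0]-t))
E
```

```text
[245, 228] [0.5057 0.0605 0.1845] [-0.0537  0.0168  0.078 ]
[361, 228] [0.5637 0.1176 0.1845] [0.0277 0.0167 0.078 ]
[245, 238] [0.5107 0.0548 0.1845] [-0.0542  0.0243  0.078 ]
[361, 238] [0.5692 0.1124 0.1845] [0.0279 0.0243 0.078 ]
[252, 215] [0.5055 0.0584 0.152 ] [-0.0554  0.0181  0.1105]
[283, 215] [0.5231 0.0757 0.152 ] [-0.0306  0.0181  0.1105]
```

Request:
{"method": "drive_tool", "body": {"rows": [[0,0,0,-0.03,0],[0,0,0,-0.03,0],[0,0,0,-0.02,0],[0,0,0,-0.014,0],[0,0,0,0,0]]}}

```text
time_s: 6.75
tcp_pos: [0.531, 0.11, 0.1668]
orientation: [[0.712, 0.702, -0.003], [0.702, -0.712, -0.0], [-0.002, -0.002, -1.0]]
wrist_force: [-0.3, -0.2, 0.4]
width: -0.0003
```

```bash
python3 - <<'E'
from h import *
A=np.array([.520,.062]);s=robot.get_state();print(s["tcp_pos"],s["wrist_force"])
p0=np.array(s["tcp_pos"][:2]);psi=np.arctan2(s["orientation"][1][0],s["orientation"][0][0])
q=psi
for i in range(15):
    n=np.array([-np.sin(q),np.cos(q)]);u=np.array([np.cos(q),np.sin(q)])
    p=A+.044*u+.018*n; print(i,round(q,3),p,p-p0); p0=p; q-=0.1
E
```

```text
[0.531  0.11   0.1668] [-0.288  -0.233   0.4379]
0 0.778 [0.5387 0.1057] [ 0.0077 -0.0043]
1 0.678 [0.543  0.1036] [ 0.0043 -0.0021]
2 0.578 [0.547  0.1011] [ 0.004  -0.0025]
3 0.478 [0.5508 0.0982] [ 0.0038 -0.0029]
4 0.378 [0.5543 0.095 ] [ 0.0035 -0.0033]
5 0.278 [0.5574 0.0914] [ 0.0031 -0.0036]
6 0.178 [0.5601 0.0875] [ 0.0027 -0.0039]
7 0.078 [0.5625 0.0834] [ 0.0023 -0.0041]
8 -0.022 [0.5644 0.079 ] [ 0.0019 -0.0043]
9 -0.122 [0.5659 0.0745] [ 0.0015 -0.0045]
10 -0.222 [0.5669 0.0699] [ 0.001  -0.0046]
11 -0.322 [0.5674 0.0651] [ 0.0006 -0.0047]
12 -0.422 [0.5675 0.0604] [ 0.0001 -0.0048]
13 -0.522 [0.5671 0.0557] [-0.0004 -0.0047]
14 -0.622 [0.5662 0.051 ] [-0.0009 -0.0047]
```

Request:
{"method": "drive_tool", "body": {"rows": [[0,0.004,-0.002,0,0],[0,0.004,-0.002,0,0],[0,0.004,-0.002,0,-0.1],[0,0.004,-0.003,0,-0.1],[0,0,0,0,0]]}}

```text
time_s: 7.25
tcp_pos: [0.5497, 0.1011, 0.1692]
orientation: [[0.838, 0.546, 0.002], [0.546, -0.838, 0.0], [0.002, 0.001, -1.0]]
wrist_force: [0.5, 0.2, 0.0]
width: -0.0
```

Request:
{"method": "drive_tool", "body": {"rows": [[0,0.004,-0.003,0,-0.1],[0,0.0035,-0.003,0,-0.1],[0,0.003,-0.0035,0,-0.1],[0,0,0,0,0]]}}

```text
time_s: 7.65
tcp_pos: [0.5596, 0.0917, 0.1689]
orientation: [[0.961, 0.277, 0.001], [0.277, -0.961, 0.0], [0.001, 0.0, -1.0]]
wrist_force: [0.3, 0.4, 0.6]
width: -0.0
```

Request:
{"method": "drive_tool", "body": {"rows": [[0,0.003,-0.004,0,-0.1],[0,0.002,-0.004,0,-0.1],[0,0.002,-0.004,0,-0.1],[0,0,0,0,0]]}}

```text
time_s: 8.05
tcp_pos: [0.5663, 0.0797, 0.1687]
orientation: [[1.0, -0.018, 0.001], [-0.018, -1.0, -0.0], [0.001, 0.0, -1.0]]
wrist_force: [-0.0, 0.4, 1.0]
width: 0.0001
```

```bash
python3 - <<'E'
from h import *
s=robot.get_state(); im=robot.grab_frame("wrist"); cv2.imwrite("pics/w4.png",im);im=robot.grab_frame("scene"); cv2.imwrite("pics/scene4.png",cv2.resize(im[80:280,200:420],None,fx=3,fy=3))
print(s["tcp_pos"],s["wrist_force"],s["time_s"],s["width"])
E
```

```text
[0.5663 0.0797 0.1687] [-0.0254  0.3576  1.0364] 8.05 6.473991468130688e-05
```

View pics/w4.png

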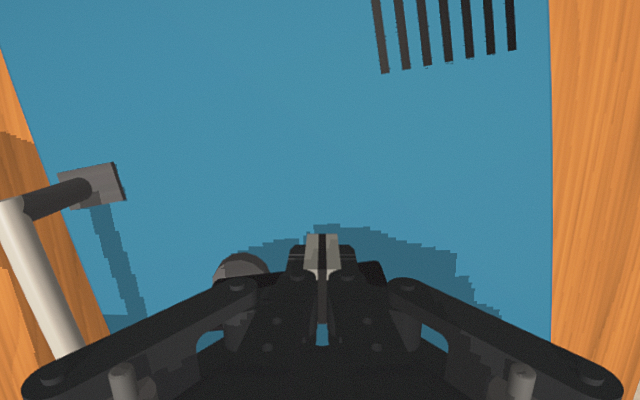

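View pics/scene4.png

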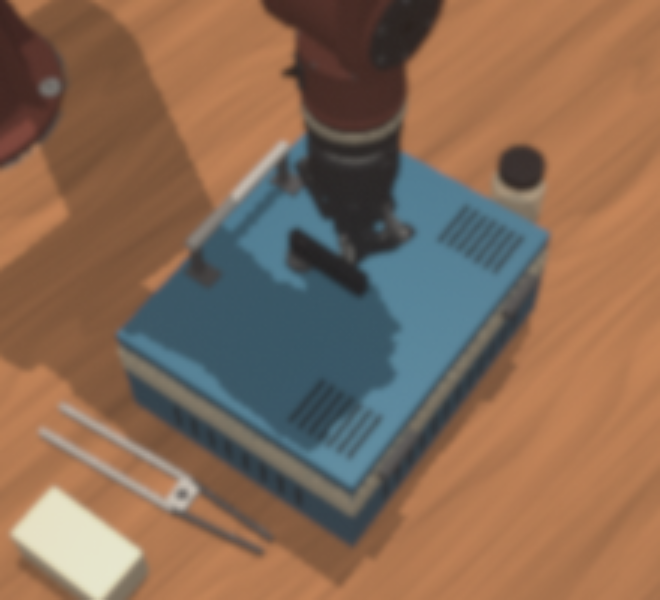

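The fin, at (290–365, 235–290) in the scene crop, now points about straight back, and the fingers are on its left flank. I'll continue the sweep.

Request:
{"method": "drive_tool", "body": {"rows": [[0,0.0015,-0.0045,0,-0.1],[0,0.001,-0.0045,0,-0.1],[0,0.0005,-0.005,0,-0.1],[0,0,-0.005,0,-0.1],[0,0,0,0,0]]}}

```text
time_s: 8.65
tcp_pos: [0.569, 0.0607, 0.1685]
orientation: [[0.914, -0.406, 0.0], [-0.406, -0.914, -0.0], [0.0, -0.0, -1.0]]
wrist_force: [-0.9, 0.3, -0.6]
width: 0.0001
```

Request:
{"method": "drive_tool", "body": {"rows": [[0,-0.0005,-0.0045,0,-0.1],[0,0,0,0,0]]}}

```text
time_s: 8.85
tcp_pos: [0.5683, 0.0564, 0.1684]
orientation: [[0.869, -0.494, 0.0], [-0.494, -0.869, -0.0], [0.0, 0.0, -1.0]]
wrist_force: [-0.2, 0.2, 1.0]
width: 0.0002
```

Request:
{"method": "drive_tool", "body": {"rows": [[0,-0.0005,-0.002,0,-0.05],[0,0,0,0,0]]}}

```text
time_s: 9.05
tcp_pos: [0.5679, 0.0546, 0.1684]
orientation: [[0.844, -0.536, 0.0], [-0.536, -0.844, -0.0], [0.0, -0.0, -1.0]]
wrist_force: [0.9, 0.1, 0.2]
width: 0.0
```

Request:
{"method": "drive_tool", "body": {"rows": [[0,-0.001,-0.002,0,-0.03],[0,0,0,0,0]]}}

```text
time_s: 9.25
tcp_pos: [0.5669, 0.0524, 0.1684]
orientation: [[0.826, -0.564, 0.0], [-0.564, -0.826, -0.0], [0.0, -0.0, -1.0]]
wrist_force: [1.2, 0.5, 0.3]
width: -0.0002
```

Request:
{"method": "drive_tool", "body": {"rows": [[0,-0.001,-0.002,0,0],[0,0,0,0,0]]}}

```text
time_s: 9.45
tcp_pos: [0.5658, 0.0502, 0.1683]
orientation: [[0.826, -0.564, -0.0], [-0.564, -0.826, -0.0], [0.0, 0.0, -1.0]]
wrist_force: [1.2, 0.6, -1.1]
width: 0.0002
```

Request:
{"method": "drive_tool", "body": {"rows": [[0,-0.001,-0.002,0,0],[0,0,0,0,0]]}}

```text
time_s: 9.65
tcp_pos: [0.5654, 0.0493, 0.1684]
orientation: [[0.826, -0.564, 0.001], [-0.564, -0.826, 0.002], [-0.0, -0.003, -1.0]]
wrist_force: [3.7, 7.3, -0.3]
width: -0.0002
```

Force rose to 8 N, so the fin is on its far stop. I'll back off and check.

Request:
{"method": "drive_tool", "body": {"rows": [[0,0.006,0.008,0,0],[0,0.005,0.007,0.02,0],[0,0,0,0.03,0.1],[0,0,0.02,0.03,0.1],[0,-0.02,0.02,0.03,0.1],[0.5,-0.02,0,0,0.1],[0.5,-0.02,0,0,0.1],[0.5,-0.02,0,0,0.1]]}}

```text
time_s: 10.45
tcp_pos: [0.4949, 0.1037, 0.2783]
orientation: [[1.0, 0.005, -0.001], [0.005, -1.0, -0.001], [-0.001, 0.001, -1.0]]
wrist_force: [-0.6, -0.3, -0.4]
width: 0.0423
```

Request:
{"method": "drive_tool", "body": {"rows": [[0.5,-0.02,-0.015,0,0.09],[0.5,-0.015,-0.015,0,0.07],[0.5,0,0,0,0],[0.5,0,0,0,0]]}}

```text
time_s: 10.85
tcp_pos: [0.461, 0.0734, 0.2785]
orientation: [[0.987, 0.158, 0.0], [0.158, -0.987, -0.0], [0.0, 0.0, -1.0]]
wrist_force: [0.3, -0.5, 0.7]
width: 0.0426
```

```bash
python3 - <<'E'
from h import *
import pickle
s=robot.get_state(); im=robot.grab_frame("wrist"); cv2.imwrite("pics/w5.png",im);pickle.dump(s,open("s5.pkl","wb"))
print(s["tcp_pos"],s["orientation"],s["wrist_force"],s["time_s"],s["width"])
E
```

```text
[0.461  0.0734 0.2785] [[ 0.9875  0.1576  0.0002]
 [ 0.1576 -0.9875 -0.0001]
 [ 0.0001  0.0002 -1.    ]] [ 0.3086 -0.5341  0.6893] 10.85 0.042626854779366105
```

View pics/w5.png

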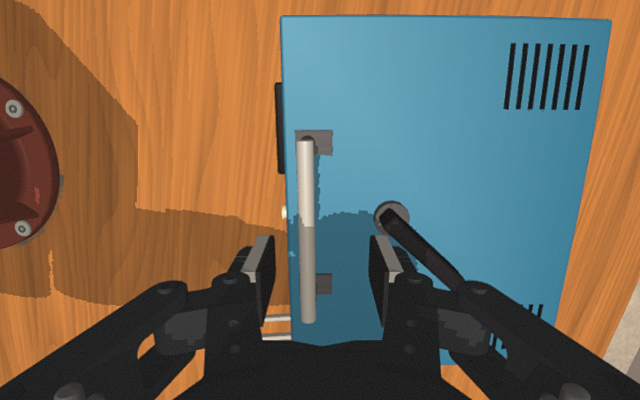

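The fin now points right and back, from its axle at (392,217) towards (460,280), which is on its other side. I'll grip the bar again.

Request:
{"method": "drive_tool", "body": {"rows": [[0.5,-0.0065,-0.027,0,0.01],[0.5,0,0,-0.02,0],[0.5,0,0,-0.02,0],[0.5,0,0,-0.02,0],[0.5,0,0,-0.02,0],[0.5,0,0,-0.02,0],[0.5,0,0,-0.006,0],[0.5,0,0,0,0]]}}

```text
time_s: 11.7
tcp_pos: [0.4542, 0.0467, 0.1717]
orientation: [[0.986, 0.169, -0.002], [0.169, -0.986, 0.0], [-0.002, -0.0, -1.0]]
wrist_force: [-0.3, -0.4, -0.2]
width: 0.0428
```

Request:
{"method": "drive_tool", "body": {"rows": [[0,0,0,0,0],[0,0,0,0,0],[0,0,0,0,0],[0,0,0,0,0],[0,0,0,0,0]], "squeeze": 50}}

```text
time_s: 12.2
tcp_pos: [0.454, 0.0463, 0.1732]
orientation: [[0.986, 0.169, -0.0], [0.169, -0.986, -0.001], [-0.0, 0.0, -1.0]]
wrist_force: [-4.8, -1.3, 6.3]
width: 0.0099
```

```bash
python3 - <<'E'
from h import *
s=robot.get_state();print(s["tcp_pos"],s["orientation"],s["wrist_force"],s["width"])
th0=0
for th in np.arange(0,0.76,0.05):
    f=lambda t:np.array([-.24*np.cos(t)+.075*np.sin(t),.075*np.cos(t)+.24*np.sin(t)])
    d=f(th)-f(th0); th0=th; print(round(th,2),np.array([d[0]*.986,d[0]*.165,d[1]]),f(th)[1]+.116, f(th)[0]+.24)
E
```

```text
[0.454  0.0463 0.1732] [[ 0.9856  0.169  -0.0003]
 [ 0.169  -0.9856 -0.0005]
 [-0.0004  0.0004 -1.    ]] [-4.8329 -1.2526  6.3032] 0.009937355726372027
0.0 [0. 0. 0.] 0.191 0.0
0.05 [0.004  0.0007 0.0119] 0.20290127015458526 0.0040483752005089635
0.1 [0.0046 0.0008 0.0117] 0.21458533239109068 0.008686506581785908
0.15 [0.0051 0.0009 0.0114] 0.226022982638867 0.013902801230869816
0.2 [0.0057 0.001  0.0112] 0.2371856327289078 0.019684221127731605
0.25 [0.0062 0.001  0.0109] 0.24804538184938385 0.026016315733534495
0.3 [0.0068 0.0011 0.0105] 0.25857508628314196 0.032883258109455055
0.35 [0.0073 0.0012 0.0102] 0.26874842725286174 0.04026788447578794
0.4 [0.0078 0.0013 0.0098] 0.2785399767042925 0.04815173711245638
0.45 [0.0082 0.0014 0.0094] 0.287925260863146 0.05651511049369981
0.5 [0.0087 0.0015 0.009 ] 0.2968808214067867 0.06533710054162578
0.55 [0.0091 0.0015 0.0085] 0.30538427409782115 0.07459565687551806
0.6 [0.0095 0.0016 0.008 ] 0.31341436473303436 0.08426763792630487
0.65 [0.0099 0.0017 0.0075] 0.3209510222678287 0.09432886877842955
0.7 [0.0103 0.0017 0.007 ] 0.3279754089833825 0.10475420159454962
0.75 [0.0106 0.0018 0.0065] 0.3344699675711368 0.11551757847203306
```

Request:
{"method": "drive_tool", "body": {"rows": [[0,0.002,0,0.006,0],[0,0.002,0.001,0.006,0],[0,0.0025,0,0.006,0],[0,0.0025,0.001,0.006,0],[0,0,0,0,0]]}}

```text
time_s: 12.7
tcp_pos: [0.4623, 0.0477, 0.1969]
orientation: [[0.986, 0.169, -0.003], [0.169, -0.986, -0.002], [-0.003, 0.002, -1.0]]
wrist_force: [-6.6, -5.8, -2.7]
width: 0.0099
```

It's free: 24 mm up with only 3 N. I'll carry on along the arc.

Request:
{"method": "drive_tool", "body": {"rows": [[0,0.005,0.001,0.0115,0],[0,0.0055,0.001,0.011,0],[0,0.006,0.001,0.011,0],[0,0.007,0.001,0.0105,0],[0,0.0075,0.0015,0.01,0],[0,0,0,0,0]]}}

```text
time_s: 13.3
tcp_pos: [0.4929, 0.0528, 0.2518]
orientation: [[0.986, 0.169, -0.003], [0.169, -0.986, -0.003], [-0.004, 0.002, -1.0]]
wrist_force: [-14.0, -7.1, 5.7]
width: 0.0101
```

Request:
{"method": "drive_tool", "body": {"rows": [[0,0.008,0.0015,0.01,0],[0,0.008,0.0015,0.0095,0],[0,0.0085,0.0015,0.009,0],[0,0.009,0.0015,0.0085,0],[0,0,0,0,0]]}}

```text
time_s: 13.8
tcp_pos: [0.5266, 0.0585, 0.2897]
orientation: [[0.986, 0.168, -0.002], [0.168, -0.986, -0.004], [-0.003, 0.003, -1.0]]
wrist_force: [-17.4, -9.7, 14.6]
width: 0.0103
```

Request:
{"method": "drive_tool", "body": {"rows": [[0,0.0095,0.0015,0.008,0],[0,0.01,0.0015,0.0075,0],[0,0.0103,0.0017,0.007,0],[0,0,0,0,0],[0,0,0,0,0]]}}

```text
time_s: 14.3
tcp_pos: [0.5566, 0.0635, 0.3126]
orientation: [[0.986, 0.168, 0.0], [0.168, -0.986, -0.003], [-0.0, 0.003, -1.0]]
wrist_force: [-15.1, -6.4, 18.4]
width: 0.0097
```

```bash
python3 - <<'E'
from h import *
s=robot.get_state(); print(s["tcp_pos"],s["wrist_force"],s["time_s"],s["width"])
im=robot.grab_frame("side"); cv2.imwrite("pics/side6.png",cv2.resize(im[80:330,180:420],None,fx=2.4,fy=2.4))
cv2.imwrite("pics/w6.png",robot.grab_frame("wrist"))
im=robot.grab_frame("scene"); cv2.imwrite("pics/scene6.png",cv2.resize(im[60:300,180:440],None,fx=2.5,fy=2.5))
E
```

```text
[0.5566 0.0635 0.3126] [-15.0526  -6.3525  18.4342] 14.3 0.009733285168213498
```

View pics/side6.png

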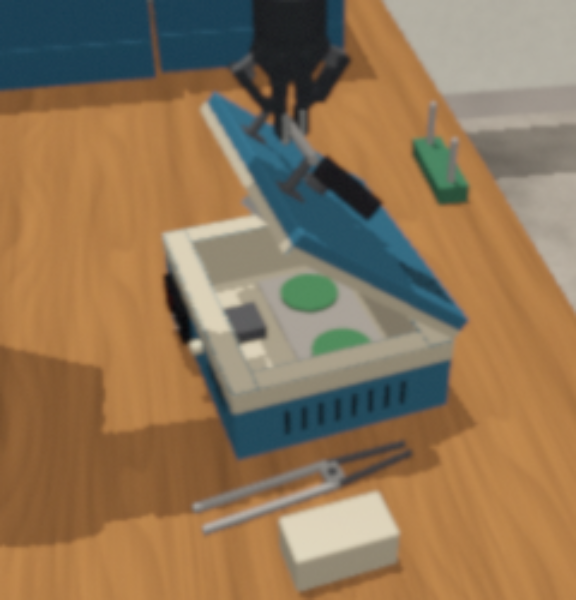

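View pics/w6.png

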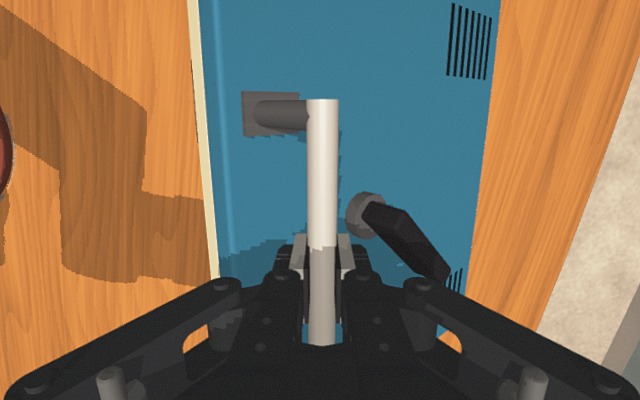

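View pics/scene6.png

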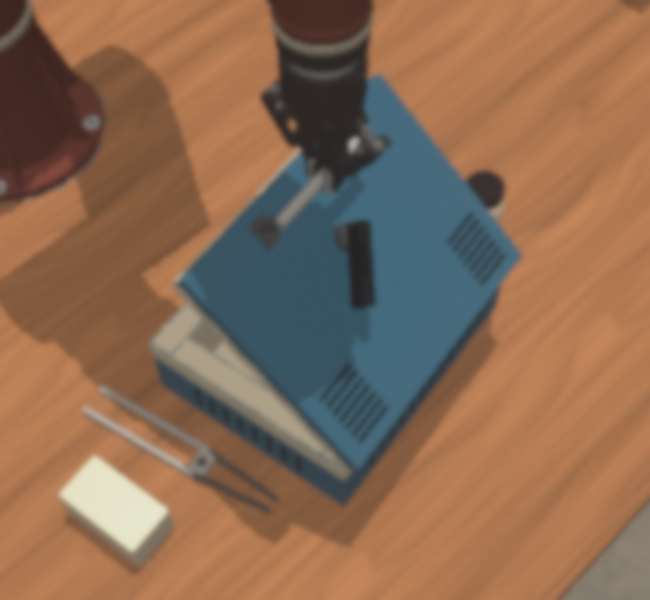

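The lid stands open at about 0.70 rad, taken from the bar's travel of 104 mm back and 139 mm up. The bar is still between the pads, seen at (322,100–340), and the jar, brick and tongs haven't moved. A small radial strain of about 23 N remains, so I'll ease it by 1–2 mm and check the hold.

Request:
{"method": "drive_tool", "body": {"rows": [[0,-0.0008,-0.0005,0.0013,0],[0,0,0,0,0],[0,0,0,0,0]]}}

```text
time_s: 14.75
tcp_pos: [0.5564, 0.0635, 0.3126]
orientation: [[0.986, 0.169, 0.0], [0.169, -0.986, -0.001], [-0.0, 0.001, -1.0]]
wrist_force: [-6.6, -3.4, 6.3]
width: 0.0103
```

Request:
{"method": "drive_tool", "body": {"rows": [[0,0,0,0,0],[0,0,0,0,0],[0,0,0,0,0],[0,0,0,0,0],[0,0,0,0,0],[0,0,0,0,0],[0,0,0,0,0],[0,0,0,0,0]]}}

```text
time_s: 15.55
tcp_pos: [0.5564, 0.0635, 0.3126]
orientation: [[0.986, 0.169, 0.0], [0.169, -0.986, -0.001], [-0.0, 0.001, -1.0]]
wrist_force: [-7.9, -4.1, 7.2]
width: 0.0101
```

```bash
python3 - <<'E'
from h import *
s=robot.get_state(); print(s["tcp_pos"],s["wrist_force"],s["time_s"],s["width"])
im=robot.grab_frame("side")
# front-edge top corners of lid -> triangulate angle using right front corner & bar end
cv2.imwrite("pics/side7.png",cv2.resize(im[110:230,250:390],None,fx=5,fy=5,interpolation=2))
cv2.imwrite("pics/scene7.png",cv2.resize(robot.grab_frame("scene")[80:260,240:400],None,fx=3.3,fy=3.3,interpolation=2))
E
```

```text
[0.5564 0.0635 0.3126] [-7.8726 -4.1363  7.2324] 15.55 0.01009717672615577
```

View pics/side7.png

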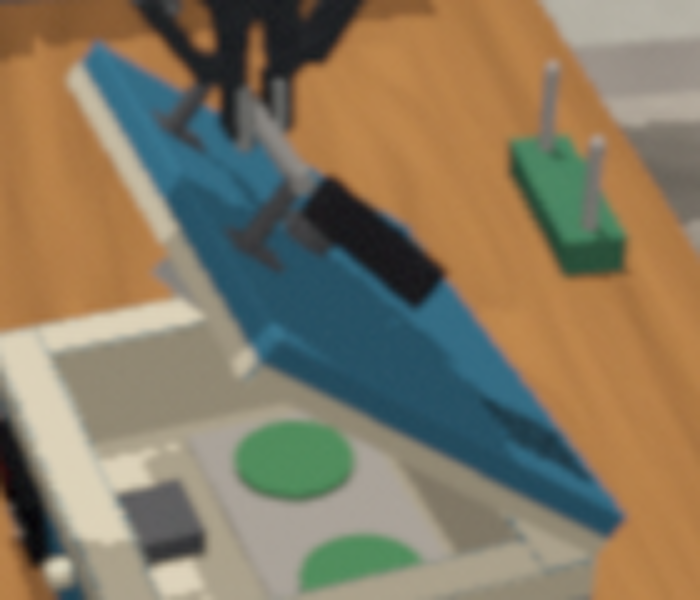

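View pics/scene7.png

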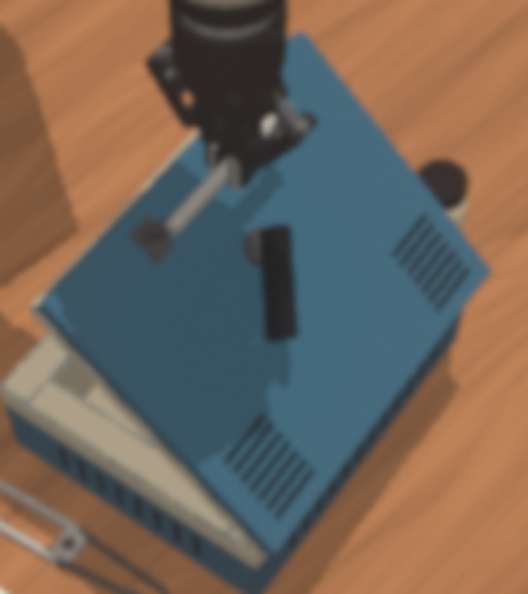

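The views agree: the front right lid corner is at side (262,350) and scene (42,303), and the rear right corner at side (620,518) and scene (272,553). From these I can check the lid angle independently.

```bash
python3 - <<'E'
from h import *
sc=lambda u,v:[u/3.3+240,v/3.3+80]; si=lambda u,v:[u/5+250,v/5+110]
f,e1=tri(sc(42,303),si(262,350)); r,e2=tri(sc(272,553),si(620,518))
d=f-r; print(f,e1,r,e2,np.linalg.norm(d),np.degrees(np.arctan2(d[2],np.hypot(d[0],d[1]))))
E
```

```text
[ 0.5318 -0.0962  0.2927] 0.0010056136232168876 [ 0.7322 -0.0668  0.1352] 0.003268234489742794 0.2564942589688861 37.868085441111695
```

```bash
python3 - <<'E'
from plant import robot
print(robot.sign_off())
E
```

```text
the job is handed in; nothing more can be done
None
```

The kiln lid is open at about 40° and the arm is still holding it by the bar; I have handed the job in.

- **Tug:** with the catch untouched, I gripped the bar and pulled. The lid stopped dead after about 10 mm, with the pull rising to 33 N, so it was caught. I set it fully down and let go.
- **Catch:** I pushed the fin from the left side over to the right until it met its stop, felt as a rise to about 8 N. The camera then showed it on the right. The next lift met only about 3 N at 24 mm, well past the earlier stop.
- **Lid angle:** the bar's travel gives about 40°. Measuring the lid's corners from two cameras gives 37.9°. I put the 2° difference down to picking corners from blurred pictures.
- **Hold:** over the last 0.8 s the arm stayed still with the bar firmly between the pads, and about 11 N of sideways and upward strain remained on the wrist.
- **Bystanders:** in the camera views the jar, brick and tongs stayed where they were. Total time was about 15.7 s.

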